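Turn the wheel on the inspection stand until its valve stem is up

TASK

Turn the wheel on the green inspection stand by pushing one spoke after another with the fingertips, gently and without sending it spinning, until its blue-capped valve stem points straight up at the stand's red pointer. Push only inside the rim: do not touch the tyre or the valve stem, and leave all the loose pressed parts where they lie. Finish with the hand clear of the wheel and the wheel at rest.

Things in the scene. Friction and masses are not known exactly. Their poses are not given: they have to be found in the camera images.
- stand: Green steel inspection stand, fixed. Origin on the table straight below the hub; x towards its back (away from the robot at yaw 0), y left, z up. Base plate x -190 to 130, y -200 to 200, 12 thick. Hub centre 150 mm up. The wheel leans back, its plane 45 degrees from level: uphill in it is (cos 45, 0, sin 45), its face normal (-sin 45, 0, cos 45) in this frame.
- strap_mid (a point): Middle of the front face of the fixed steel strap, 44 mm wide, 6 thick, that crosses level in front of hub and spokes from post to post (posts at the stand's y = -182 and 182, 187 high). It lies 38 mm before the spokes' mid-plane: a finger between the spokes cannot sweep past it, above or below it there is room.
- spine_mid (a point): Middle of the front face of the fixed green spine, 36 mm wide, that runs uphill behind the wheel from hub to top and carries the red pointer; the face is 45 mm behind the spokes' mid-plane. This point is 82 mm uphill of the axle.
- wheel: Wheel, 300 mm over the tyre; needs 0.15 N m (2 N at a spoke), stays where left, turns endlessly both ways. Origin: hub centre in the spokes' mid-plane; z: axle, out of the face; x: from hub to valve stem. Hub 44 mm wide, 46 long. Six round aluminium spokes 12 mm thick at 30, 90, 150, 210, 270, 330 deg from x, up to the rim (inside radius 116); free gap between them 66 mm at radius 78.
- tyre: The wheel's black rubber tyre, a ring of round section 32 mm thick, mid-radius 134 mm, turning with the wheel; same origin and axes as the wheel. Not to be touched.
- valve: The wheel's bent valve stem, brass with a blue cap 11 mm thick. It leaves the rim at radius 112 mm and lies along the tyre's face pointing outwards, its centre line 23 mm before the spokes' mid-plane, turning with the wheel; same origin (the hub centre) and axes as the wheel. Not to be touched.
- valve_tip (a point): Outer end of the blue valve cap, 155 mm from the axle and 23 mm before the spokes' mid-plane.
- pointer_tip (a point): Tip of the fixed red pointer at the very top of the stand, 160 mm uphill of the axle, 23 mm before the spokes' mid-plane. With the stem straight up, the valve tip is 5 mm below the pointer tip.
- gold_cap: Gold drawn cap, 64 mm across, 45 high. Loose bystander, leave it alone; origin at the centre of its underside.
- copper_cap: Copper drawn cap, 46 mm across, 40 high. Loose bystander, leave it alone; origin at the centre of its underside.
- alu_cup: Aluminium cup, open at the top, 68 mm across, 38 high. Loose bystander, leave it alone; origin at the centre of its underside.
- steel_collar: Steel collar, 64 mm across, 36 mm hole, 22 high. Loose bystander, leave it alone; origin at the centre of its underside.
- bracket: Steel angle bracket, 60 x 40 mm foot, 50 high. Loose bystander, leave it alone; origin at the centre of its underside.
- steel_cap: Flat steel cap, 68 mm across, 30 high. Loose bystander, leave it alone; origin at the centre of its underside.
- red_ring: Small red ring, 28 mm across, 14 high, on the front ledge of the stand's base plate. Loose bystander, leave it alone; origin at the centre of its underside.
- yellow_ring: Small yellow ring, 28 mm across, 14 high, on the front ledge of the stand's base plate. Loose bystander, leave it alone; origin at the centre of its underside.

How it is judged:
By the outcome, as a careful person would: the job done as asked, in the order asked, and still so for the second after the job is handed in, with the robot touching nothing.
It also fails if it takes over 61 s, if anything falls off the work surface, if the arm or the gripper's body presses on something with over 40 N, if the wrist force passes 120 N, or if a joint passes its speed limit or range.

ROBOT

A 7-joint arm with a two-finger parallel gripper is mounted at the origin on the work surface. World frame = base frame: x ahead of the robot, y to its left, z up, the work surface at z = 0. Lengths are in m, angles in degrees, forces in N, time in s.
With the tool pointing down it reaches from about 0.4 to 0.85 m from the base axis. Payload 4.5 kg.
Tool frame: the origin (TCP) lies at the very end of the fingers, on their centre line; the grasp point (between the pads) lies 19 mm behind it; z points along the fingers, y is the direction in which the jaws open and shut (so a half turn about z gives the same grasp; the last joint's range is limited). The gripper opens to 85 mm and grips with 20 to 120 N. Pads are 22 mm wide; open, the fingers measure 114 mm over their backs; the gripper's body (76 mm by 85 mm) begins 54 mm behind the grasp point. The pads swing forward as they close: fully open they stand 13 mm farther back than shut.
Start: joints at [65.077, 39.483, -11.15, 89.685, 9.013, 51.709, -12.324], TCP at [0.282, -0.558, 0.198] pointing down, gripper open.
Joint ranges: [-172.22, 172.22], [-26.19, 119.32], [-84.43, 86.54], [7.71, 146.69], [-57.33, 237.33], [2.42, 119.75], [-152.13, 152.13]. Speed limits (degrees/s): [147.25, 147.25, 180, 180, 180, 180, 180].

INTERFACE

Orientations are given as a 3x3 rotation matrix whose columns are the frame's x, y, z axes.
In Python, from rig import bot gives the robot as it stands.
- The arm moves only by the shell command python3 -m pendant 'ROWS' [OPENING] [FORCE]. ROWS is JSON, a list of rows, each a list of 2 entries, a list of its own where there are three numbers: the shift along the tool's x, y, z in m, then the turn, a rotation vector about the tool's x, y, z in rad. A call has 1 to 20 rows; each row is the pose to reach, as a shift and turn from the pose measured when the call began, along the tool's axes at that moment; what a row does not reach only later rows make up. A row lasts 1/8 s, in which the tool goes at most 62.5 mm and 10.7 degrees, less where a joint would pass 70% of its speed; a pose out of reach is approached as far as the arm can. A call with a gripper value outside its range is refused whole. OPENING is the finger opening in m, from 0 to 0.0854, set as the call begins (- or left out, the last holds). The fingers move at their own pace and stop on an object; FORCE is the grip in N (left out, the last holds). Time passes only in rows, so rows that repeat a pose let the fingers close. It gives the time, the measured TCP pose, the force and the opening at its end, in the units of the state.
- bot.get_state(): the state, without advancing time (a new reading comes with each control period).
- bot.get_image(name): name is "scene" or "top"; returns a dict with "pixels" (400x640x3 uint8, red, green, blue), "range_z" (400x640 float32, m along the optical axis (not along the pixel's ray), 0 where there is no reading), "camera_matrix" (3x3 intrinsics, pixels), "extrinsics" (4x4, takes a point from world to camera coordinates). Camera axes: x right, y up, looking along -z (the intrinsics and any distortion apply to the point x, -y, -z); pixel columns grow to the right and rows downward; lengths in m; the calibration is good to about 2 mm. A picture is of the moment at which its call begins.
- bot.job_done(): hands the job in, once; it reports no verdict.
The state is a dict: "time": time; "q": joint angles; "dq": joint speeds; "tau": joint torques, N m; "eef_pos": TCP position; "ee_rot": TCP orientation; "force": force on the tool from outside, world axes, zero at the start; "moment": the same for the moment, N m; "width": finger opening in m.
Only numpy, scipy, OpenCV 4.12 (cv2) and the standard library are available. Lean on these libraries where they do the work, as an engineer would, in place of code of your own. Each camera call takes 0.05 s, during which the arm holds its last target. There are 200 camera calls.

## Working session

There is one attempt and no reset: what is moved stays moved. The work goes in short steps, Python scripts to look and compute and a shell command to move; the robot and the scene stay as the last step left them, time stands still between calls to the robot, and variables do not carry over. Pictures are saved under pics/ and viewed, about 8 in all and at most 12, crops included, and the job is handed in when it is done.

```bash
mkdir -p pics; python3 - <<'E'
from rig import bot
import cv2, numpy as np
for n in("scene","top"):
    d=bot.get_image(n); np.savez(f"{n}0.npz",**d)
    cv2.imwrite(f"pics/{n}0.png",cv2.cvtColor(d["pixels"],cv2.COLOR_RGB2BGR))
    print(n,d["camera_matrix"].tolist(),np.round(d["extrinsics"],3).tolist(),{k:np.shape(v) for k,v in d.items()})
print(bot.get_state())
E
```

```text
scene [[442.84068078095737, 0.0, 322.22214810490834], [0.0, 442.84068078095737, 194.80050508425938], [0.0, 0.0, 1.0]] [[-0.714, 0.701, -0.001, 0.399], [-0.586, -0.596, 0.549, 0.233], [0.384, 0.392, 0.836, -1.574], [0.0, 0.0, 0.0, 1.0]] {'pixels': (400, 640, 3), 'range_z': (400, 640), 'camera_matrix': (3, 3), 'extrinsics': (4, 4)}
top [[439.0355343704557, 0.0, 326.85347760046886], [0.0, 439.0355343704557, 202.04613087500994], [0.0, 0.0, 1.0]] [[0.004, -1.0, 0.01, -0.007], [0.98, 0.006, 0.197, -0.581], [-0.197, 0.009, 0.98, -1.39], [0.0, 0.0, 0.0, 1.0]] {'pixels': (400, 640, 3), 'range_z': (400, 640), 'camera_matrix': (3, 3), 'extrinsics': (4, 4)}
{'time': 0.1, 'q': array([ 65.07724405,  39.52969832, -11.14434686,  89.74044685,
         9.01340767,  51.7119025 , -12.32434331]), 'dq': array([-0.05981405, -0.1142434 , -0.01156719, -0.170845  ,  0.04134759,
       -0.07956612,  0.04436127]), 'tau': array([-2.59613997e-03, -5.40594864e+01, -1.27075307e+00, -1.58984345e+01,
        9.50053363e-03,  4.41021301e-03, -3.91258857e-05]), 'eef_pos': array([ 0.28201555, -0.55700602,  0.19764244]), 'ee_rot': array([[ 8.92083671e-01,  4.51869309e-01, -9.22629481e-04],
       [ 4.51870225e-01, -8.92082449e-01,  1.48467938e-03],
       [-1.52180521e-04, -1.74136702e-03, -9.99998472e-01]]), 'force': array([ 0.28881797, -0.60019454, -0.2424273 ]), 'moment': array([-0.02262537, -0.02184885, -0.01452204]), 'width': 0.08532541574231942}
```

View pics/scene0.png

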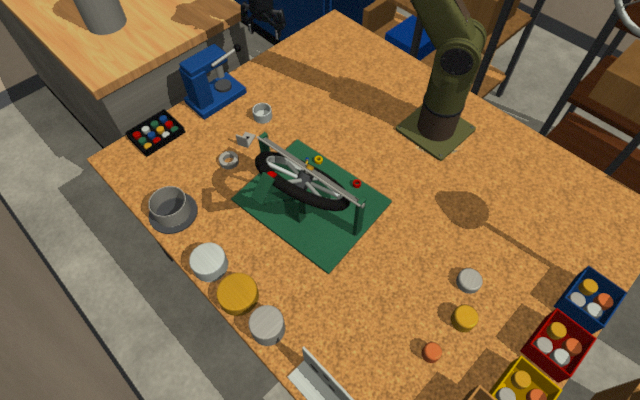

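View pics/top0.png

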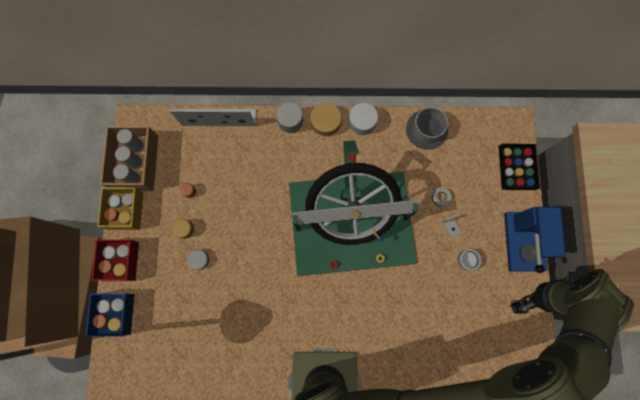

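The top view shows the stand at about (353,215), the red pointer at (352,158), and a blue/brass bit near (378,236). Next I measure the stand pose and the valve angle.

```bash
cat > h.py <<'E'
import numpy as np, cv2
from rig import bot
def grab(n):
    d=bot.get_image(n); return d
def pts(d):
    K=d["camera_matrix"];E=d["extrinsics"];z=d["range_z"]
    v,u=np.mgrid[:400,:640]
    c=np.stack([(u-K[0,2])/K[0,0]*z,-(v-K[1,2])/K[1,1]*z,-z],-1)
    return (c-E[:3,3])@E[:3,:3]      # world
def proj(d,P):
    c=np.asarray(P)@d["extrinsics"][:3,:3].T+d["extrinsics"][:3,3];K=d["camera_matrix"]
    return np.stack([K[0,0]*c[...,0]/-c[...,2]+K[0,2],-K[1,1]*c[...,1]/-c[...,2]+K[1,2]],-1)
def hsv(d): return cv2.cvtColor(d["pixels"],cv2.COLOR_RGB2HSV)
E
python3 - <<'E'
from h import *
d=dict(np.load("top0.npz")); P=pts(d); H=hsv(d)
roi=np.zeros((400,640),bool); roi[135:285,280:430]=1
g=roi&(H[...,0]>55)&(H[...,0]<95)&(H[...,1]>70)&(abs(P[...,2]-.012)<.006)
r=cv2.minAreaRect(P[g][:,:2].astype(np.float32)); print("plate",g.sum(),r, cv2.boxPoints(r).round(3).tolist(), np.median(P[g][:,2]))
for nm,m in dict(blue=(H[...,0]>100)&(H[...,0]<130)&(H[...,1]>100),red=((H[...,0]<6)|(H[...,0]>174))&(H[...,1]>150)).items():
    n,l,s,c=cv2.connectedComponentsWithStats((m&roi).astype(np.uint8))
    for i in range(1,n):
        if s[i,4]>2: print(nm,s[i,4],c[i].round(1),np.median(P[l==i],0).round(3))
a=cv2.resize(d["pixels"][140:280,285:425],None,fx=4.2,fy=4.2,interpolation=cv2.INTER_CUBIC)
cv2.imwrite("pics/topc.png",a[...,::-1])
E
```

```text
plate 5473 ((0.5216940641403198, -0.08842255175113678), (0.31366628408432007, 0.39382094144821167), 6.02781867980957) [[0.3449999988079071, 0.09099999815225601], [0.38600000739097595, -0.3009999990463257], [0.6980000138282776, -0.2680000066757202], [0.6570000052452087, 0.12399999797344208]] 0.01129850825260656
blue 14 [380.3 239.3] [ 0.455 -0.176  0.081]
red 44 [352. 158.] [ 0.658 -0.072  0.298]
red 40 [333.  264.3] [ 0.38  -0.026  0.025]
```

View pics/topc.png

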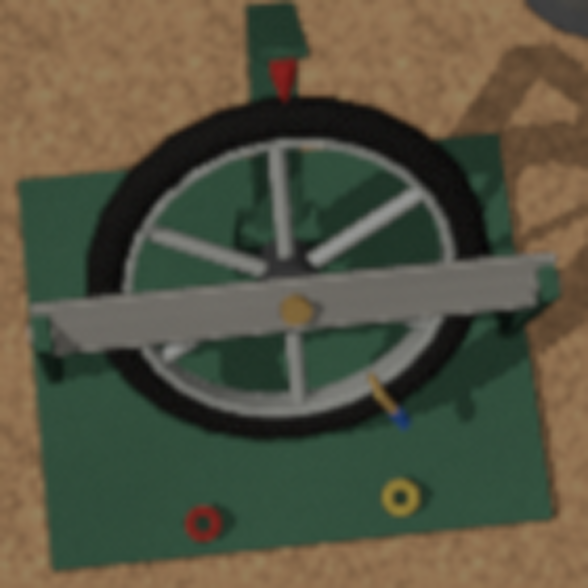

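```bash
cat >> h.py <<'E'
from scipy.spatial.transform import Rotation as Ro
yaw=np.deg2rad(6.03); s=np.sqrt(.5); cy,sy=np.cos(yaw),np.sin(yaw)
hub=np.array([.5515,-.0853,.15])
RT=np.array([[s*cy,sy,s*cy],[s*sy,-cy,s*sy],[s,0,-s]])  # cols: uphill, right, into wheel
def where():
    st=bot.get_state(); p=np.array(st["eef_pos"]);R=np.array(st["ee_rot"])
    print("t",st["time"],"up,right,in mm",((p-hub)@RT*1e3).round(1),"turn left",Ro.from_matrix(R.T@RT).as_rotvec().round(3),"F(wheel axes)",(st["force"]@RT).round(1),"w",round(st["width"],4))
    return p,R
def to(up,right,inn):
    p,R=where(); g=hub+RT@(np.array([up,right,inn])/1e3)
    print("shift",(R.T@(g-p)).round(4),"world",g.round(3))
def valve():
    for n in("top","scene"):
        d=grab(n);P=pts(d);H=hsv(d);L=(P-hub)@RT*1e3
        m=(H[...,0]>100)&(H[...,0]<130)&(H[...,1]>100)&(abs(L[...,2]+23)<15)&(np.hypot(L[...,0],L[...,1])<175)&(np.hypot(L[...,0],L[...,1])>120)
        if m.sum()<3: print(n,"no blue");continue
        q=np.median(L[m],0); print(n,m.sum(),"cap up,right,in",q.round(1),"right-of-top deg",np.rad2deg(np.arctan2(q[1],q[0])).round(1))
        v,u=np.nonzero(m); cx=np.array([u.mean(),v.mean()]); K=d["camera_matrix"];E=d["extrinsics"]
        # ray of the cap's pixels onto the plane 23 mm before the spokes
        r=np.array([(cx[0]-K[0,2])/K[0,0],-(cx[1]-K[1,2])/K[1,1],-1])@E[:3,:3]; o=-E[:3,3]@E[:3,:3]
        t=(-.023-(o-hub)@RT[:,2])/(r@RT[:,2]); q=(o+t*r-hub)@RT*1e3; print("   ray",q.round(1),np.rad2deg(np.arctan2(q[1],q[0])).round(1),"r",np.hypot(q[0],q[1]).round(1))
E
python3 -c "
from h import *
to(70,35,-110); valve()"
```

```text
t 0.1 up,right,in mm [-190.9  440.8 -258.2] turn left [-0.144  0.777  0.344] F(wheel axes) [-0.   0.6  0.3] w 0.0853
shift [ 0.4147 -0.2765 -0.0792] world [ 0.527 -0.123  0.277]
top 11 cap up,right,in [-121.8   77.6  -28.4] right-of-top deg 147.5
   ray [-126.2   79.2  -23. ] 147.9 r 149.0
scene 6 cap up,right,in [-115.7   78.8  -28. ] right-of-top deg 145.7
   ray [-107.6   91.3  -23. ] 139.7 r 141.1
```

```bash
python3 -m pendant '[[[0,0,-0.04],[0,0,0]],[[0.05,-0.03,-0.09],[0,0,0]],[[0.1,-0.07,-0.1],[-0.03,0.15,0.07]],[[0.15,-0.1,-0.1],[-0.06,0.31,0.14]],[[0.2,-0.13,-0.1],[-0.09,0.47,0.21]],[[0.25,-0.17,-0.1],[-0.12,0.62,0.27]],[[0.3,-0.2,-0.1],[-0.144,0.777,0.344]],[[0.34,-0.23,-0.1],[-0.144,0.777,0.344]],[[0.38,-0.25,-0.1],[-0.144,0.777,0.344]],[[0.415,-0.276,-0.08],[-0.144,0.777,0.344]],[[0.415,-0.276,-0.08],[-0.144,0.777,0.344]],[[0.415,-0.276,-0.08],[-0.144,0.777,0.344]]]' 0 20; python3 -c "
from h import *
to(70,35,-110)
for n in('scene','top'):
    d=grab(n); a=d['pixels'][60:280,180:480]
    cv2.imwrite(f'pics/{n}1.png',cv2.resize(a,None,fx=2.6,fy=2.6)[...,::-1])"
```

```text
time: 1.7
eef_pos: [0.5321, -0.1439, 0.3309]
ee_rot: [[0.752, 0.136, 0.646], [0.084, -0.99, 0.111], [0.654, -0.029, -0.756]]
force: [1.0, -0.6, -0.1]
width: -0.0002
t 1.7 up,right,in mm [ 109.9   56.2 -145.9] turn left [-0.043  0.072  0.003] F(wheel axes) [0.6 0.7 0.7] w -0.0002
shift [-0.0372 -0.0197  0.0396] world [ 0.527 -0.123  0.277]
```

View pics/scene1.png

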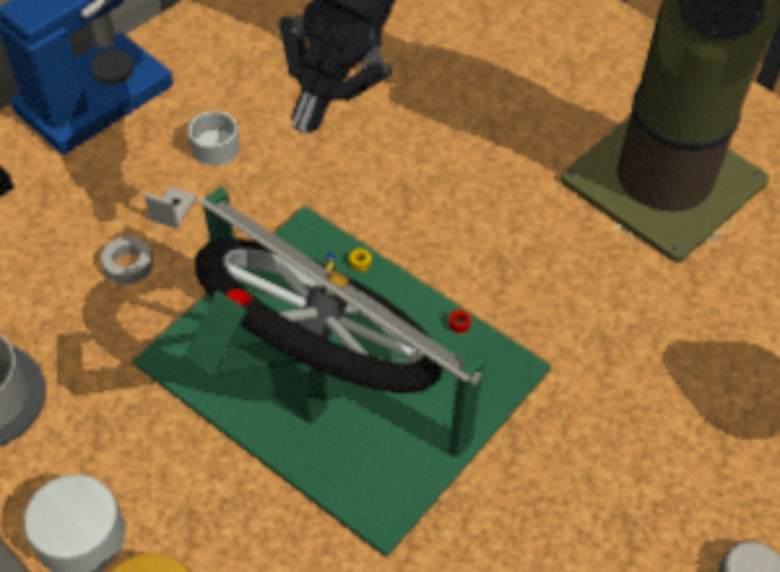

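The picture shows the closed gripper hovering before the wheel, fingertips at about (305,125) in the crop, red pointer at (238,297) and blue cap at (330,258). Next I align at the entry point.

```bash
python3 -m pendant '[[[-0.037,-0.02,0.04],[-0.043,0.072,0.003]],[[-0.037,-0.02,0.04],[-0.043,0.072,0.003]],[[-0.037,-0.02,0.04],[-0.043,0.072,0.003]],[[-0.037,-0.02,0.04],[-0.043,0.072,0.003]]]'; python3 -c "
from h import *
to(70,35,-45)"
```

```text
time: 2.3
eef_pos: [0.5304, -0.1464, 0.3296]
ee_rot: [[0.754, 0.13, 0.644], [0.078, -0.991, 0.109], [0.653, -0.032, -0.757]]
force: [0.2, -0.4, -0.4]
width: -0.0006
t 2.3 up,right,in mm [ 107.6   58.5 -146.3] turn left [-0.041  0.074 -0.003] F(wheel axes) [-0.1  0.4  0.4] w -0.0006
shift [-0.03   -0.0192  0.1047] world [ 0.573 -0.118  0.231]
```

```bash
python3 -c "
from h import *
print(bot.get_state()['q'].round(1))"
```

```text
[ 62.4  20.6 -51.  128.3 -57.3   2.5  -8.1]
```

```bash
cat >> h.py <<'E'
TILT=20
RW=RT@Ro.from_rotvec([0,-np.deg2rad(TILT),0]).as_matrix()   # hand orientation, leaning uphill of the normal
def where():
    st=bot.get_state(); p=np.array(st["eef_pos"]);R=np.array(st["ee_rot"])
    print("t",round(st["time"],2),"up,right,in mm",((p-hub)@RT*1e3).round(1),"turn left",Ro.from_matrix(R.T@RW).as_rotvec().round(3),"F",(st["force"]@RT).round(1),"q",np.array(st["q"]).round(0))
    return p,R
E
python3 -c "
from h import *
print(RW.round(2)); to(90,40,-110)"
```

```text
[[ 0.9   0.11  0.42]
 [ 0.1  -0.99  0.04]
 [ 0.42  0.   -0.91]]
t 2.3 up,right,in mm [ 107.6   58.5 -146.3] turn left [-0.041 -0.275  0.004] F [-0.1  0.4  0.4] q [ 62.  21. -51. 128. -57.   2.  -8.]
shift [-0.0149 -0.017   0.0382] world [ 0.542 -0.127  0.291]
```

```bash
python3 -m pendant '[[[0,0,0],[-0.02,-0.14,0]],[[0,0,0],[-0.04,-0.275,0.004]],[[-0.007,-0.008,0.02],[-0.04,-0.275,0.004]],[[-0.015,-0.017,0.038],[-0.04,-0.275,0.004]],[[-0.015,-0.017,0.038],[-0.04,-0.275,0.004]],[[-0.015,-0.017,0.038],[-0.04,-0.275,0.004]],[[-0.015,-0.017,0.038],[-0.04,-0.275,0.004]]]'; python3 -c "
from h import *
to(65,33,-60)"
```

```text
time: 3.18
eef_pos: [0.5404, -0.1286, 0.2916]
ee_rot: [[0.902, 0.101, 0.42], [0.091, -0.995, 0.044], [0.423, -0.001, -0.906]]
force: [0.0, -1.0, -0.6]
width: -0.0
t 3.17 up,right,in mm [  89.1   41.9 -111.1] turn left [ 0.     0.    -0.004] F [-0.5  1.   0.3] q [ 11.  19.   4. 120. -29.  21. -44.]
shift [-0.0052 -0.0089  0.0563] world [ 0.558 -0.118  0.238]
```

```bash
python3 -c "
from h import *
to(68,34,-50);to(68,34,10)"; python3 -m pendant '[[[-0.005,-0.007,0.028],[0,0,0]],[[-0.006,-0.008,0.063],[0,0,0]],[[-0.006,-0.008,0.063],[0,0,0]],[[-0.006,-0.008,0.063],[0,0,0]]]';  python3 -c "
from h import *
to(68,34,10)"
```

```text
t 3.17 up,right,in mm [  89.1   41.9 -111.1] turn left [ 0.     0.    -0.004] F [-0.5  1.   0.3] q [ 11.  19.   4. 120. -29.  21. -44.]
shift [ 0.0011 -0.008   0.0646] world [ 0.568 -0.118  0.233]
t 3.17 up,right,in mm [  89.1   41.9 -111.1] turn left [ 0.     0.    -0.004] F [-0.5  1.   0.3] q [ 11.  19.   4. 120. -29.  21. -44.]
shift [ 0.0216 -0.0081  0.121 ] world [ 0.61  -0.113  0.191]
time: 3.68
eef_pos: [0.5603, -0.1204, 0.2328]
ee_rot: [[0.902, 0.098, 0.421], [0.088, -0.995, 0.043], [0.423, -0.001, -0.906]]
force: [0.5, -1.3, 0.7]
width: -0.0002
t 3.67 up,right,in mm [ 62.2  35.8 -55. ] turn left [ 0.002 -0.001 -0.007] F [ 0.7  1.3 -0.3] q [ 15.  25.  -3. 122. -35.  10. -39.]
shift [ 0.0276 -0.0021  0.0591] world [ 0.61  -0.113  0.191]
```

```bash
sed -i 's/^TILT=20/TILT=30/' h.py; python3 -c "
from h import *
to(68,34,-20)"; python3 -m pendant '[[[0.0,0,0.0],[0,-0.09,0]],[[0.0,0,0.0],[0,-0.176,0]],[[0.009,0,0.015],[0,-0.176,0]],[[0.017,-0.002,0.031],[0,-0.176,0]],[[0.017,-0.002,0.031],[0,-0.176,0]],[[0.017,-0.002,0.031],[0,-0.176,0]]]';  python3 -c "
from h import *
to(68,34,10)"
```

```text
t 3.67 up,right,in mm [ 62.2  35.8 -55. ] turn left [ 0.001 -0.175 -0.007] F [ 0.7  1.3 -0.3] q [ 15.  25.  -3. 122. -35.  10. -39.]
shift [ 0.0174 -0.002   0.0309] world [ 0.589 -0.116  0.212]
time: 4.42
eef_pos: [0.5875, -0.116, 0.2115]
ee_rot: [[0.962, 0.097, 0.256], [0.093, -0.995, 0.027], [0.257, -0.002, -0.966]]
force: [-0.2, 0.5, -1.1]
width: -0.0001
t 4.42 up,right,in mm [ 66.5  34.3 -20.5] turn left [ 0.     0.002 -0.008] F [-0.9 -0.5  0.7] q [ -1.  32.  15. 110. -28.  27. -49.]
shift [ 0.0165 -0.0004  0.0256] world [ 0.61  -0.113  0.191]
```

```bash
python3 -m pendant '[[[0.005,-0.001,0.009],[0,0,0]],[[0.01,-0.002,0.018],[0,0,0]],[[0.014,-0.002,0.026],[0,0,0]],[[0.014,-0.002,0.026],[0,0,0]],[[0.014,-0.002,0.026],[0,0,0]]]';  python3 -c "
from h import *
p,R=where()
for f in (-20,-10,0,10,20,30,40,50):
    g=hub+RT@(np.array([72*np.cos(np.deg2rad(f)),-72*np.sin(np.deg2rad(f)),10])/1e3); print(f,(R.T@(g-p)).round(4).tolist())
d=grab('top');cv2.imwrite('pics/top2.png',cv2.resize(d['pixels'][140:280,285:425],None,fx=4.2,fy=4.2,interpolation=cv2.INTER_CUBIC)[...,::-1])
"
```

```text
time: 5.05
eef_pos: [0.6073, -0.1121, 0.1899]
ee_rot: [[0.962, 0.097, 0.255], [0.093, -0.995, 0.027], [0.257, -0.002, -0.966]]
force: [0.2, 0.4, -0.6]
width: -0.0001
t 5.05 up,right,in mm [65.4 32.5  9. ] turn left [ 0.     0.002 -0.008] F [-0.2 -0.4  0.6] q [ -1.  35.  14. 109. -29.  26. -49.]
-20 [0.0023, -0.0079, -0.0003]
-10 [0.005, -0.0201, -0.0019]
0 [0.0059, -0.0326, -0.0025]
10 [0.0048, -0.0451, -0.0019]
20 [0.0019, -0.0572, -0.0003]
30 [-0.0028, -0.0685, 0.0024]
40 [-0.0091, -0.0788, 0.006]
50 [-0.0168, -0.0876, 0.0104]
```

View pics/top2.png

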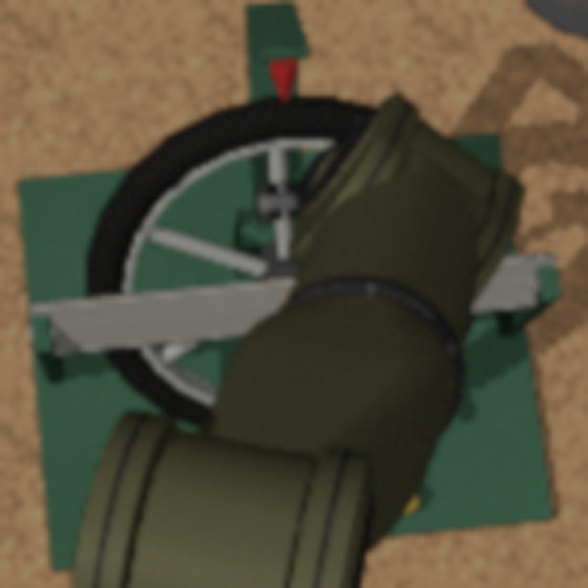

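The top view shows the hand inside the gap, the wheel unmoved (top spoke at (280,200) crop) and the tyre clear of the fingers. Starting stroke 1.

```bash
python3 -m pendant '[[[0.001,-0.003,0],[0,0,0]],[[0.002,-0.006,0],[0,0,0]],[[0.003,-0.009,-0.0005],[0,0,0]],[[0.0035,-0.012,-0.001],[0,0,0]],[[0.004,-0.015,-0.001],[0,0,0]],[[0.0045,-0.018,-0.0015],[0,0,0]],[[0.005,-0.021,-0.002],[0,0,0]],[[0.0055,-0.024,-0.002],[0,0,0]],[[0.006,-0.027,-0.0025],[0,0,0]],[[0.006,-0.03,-0.0025],[0,0,0]],[[0.006,-0.033,-0.0025],[0,0,0]],[[0.006,-0.036,-0.0025],[0,0,0]],[[0.0055,-0.039,-0.002],[0,0,0]],[[0.005,-0.042,-0.002],[0,0,0]],[[0.0045,-0.045,-0.002],[0,0,0]]]';  python3 -c "
from h import *
p,R=where()
for f in (10,20,30,40,45,50):
    g=hub+RT@(np.array([72*np.cos(np.deg2rad(f)),-72*np.sin(np.deg2rad(f)),10])/1e3); print(f,(R.T@(g-p)).round(4).tolist())
"
```

```text
time: 6.98
eef_pos: [0.6067, -0.0668, 0.1932]
ee_rot: [[0.962, 0.097, 0.256], [0.093, -0.995, 0.027], [0.257, -0.002, -0.966]]
force: [0.5, 0.3, 0.5]
width: 0.0
t 6.97 up,right,in mm [ 70.7 -12.6   9.6] turn left [ 0.     0.002 -0.008] F [ 0.7 -0.3  0. ] q [ -7.  34.  16. 110. -29.  25. -54.]
10 [0.0003, 0.0001, 0.0002]
20 [-0.0026, -0.012, 0.0019]
30 [-0.0072, -0.0234, 0.0045]
40 [-0.0136, -0.0336, 0.0081]
45 [-0.0173, -0.0382, 0.0102]
50 [-0.0213, -0.0424, 0.0126]
```

```bash
python3 -m pendant '[[[-0.0005,-0.003,0.0005],[0,0,0]],[[-0.001,-0.006,0.001],[0,0,0]],[[-0.002,-0.009,0.0015],[0,0,0]],[[-0.0026,-0.012,0.0019],[0,0,0]],[[-0.004,-0.015,0.0025],[0,0,0]],[[-0.005,-0.018,0.003],[0,0,0]],[[-0.006,-0.021,0.004],[0,0,0]],[[-0.0075,-0.024,0.0047],[0,0,0]],[[-0.009,-0.027,0.0055],[0,0,0]],[[-0.011,-0.03,0.007],[0,0,0]],[[-0.013,-0.033,0.008],[0,0,0]],[[-0.015,-0.0355,0.009],[0,0,0]],[[-0.017,-0.038,0.01],[0,0,0]]]';  python3 -c "
from h import *
to(40,-40,-50)
valve()
d=grab('top');cv2.imwrite('pics/top3.png',cv2.resize(d['pixels'][140:280,285:425],None,fx=4.2,fy=4.2,interpolation=cv2.INTER_CUBIC)[...,::-1])
"
```

```text
time: 8.6
eef_pos: [0.5891, -0.0302, 0.1791]
ee_rot: [[0.962, 0.097, 0.256], [0.093, -0.995, 0.027], [0.257, -0.002, -0.966]]
force: [0.7, -0.3, -0.6]
width: 0.0003
t 8.6 up,right,in mm [ 51.1 -50.9   9.9] turn left [ 0.     0.002 -0.008] F [-0.   0.3  0.9] q [-10.  34.  15. 114. -31.  21. -55.]
shift [-0.0396  0.0112 -0.0462] world [ 0.54  -0.046  0.214]
top 11 cap up,right,in [-125.2   78.4  -25.7] right-of-top deg 147.9
   ray [-126.2   79.2  -23. ] 147.9 r 149.0
scene no blue
```

View pics/top3.png

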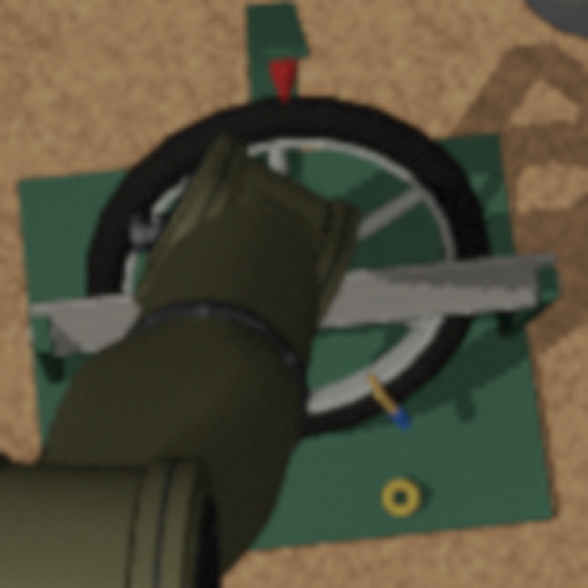

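The top view shows the cap still at (400,418) crop: the wheel did not turn, so the fingers passed in front of the spokes. I check the plane depths in the range data.

```bash
python3 -c "
from h import *
d=dict(np.load('top0.npz'));L=(pts(d)-hub)@RT*1e3;V=hsv(d)
for n,(cu,cv) in dict(spoke=(280,200),spoke2=(370,225),strapL=(150,322),strapR=(420,292),boss=(297,310),spine=(262,190),tyreT=(285,118),rimB=(280,412),pointer=(285,85)).items():
    u,v=int(round(285+cu/4.2)),int(round(140+cv/4.2)); print(n,(u,v),L[v,u].round(1),d['pixels'][v,u],L[v-1:v+2,u-1:u+2,2].round(0).ravel())
for n in ('scene','top'):
    e=grab(n);c=proj(e,bot.get_state()['eef_pos']);print(n,'tcp px',c.round(1))
    M=(pts(e)-bot.get_state()['eef_pos'])@np.array(bot.get_state()['ee_rot'])*1e3
    m=(abs(M[...,0])<30)&(abs(M[...,1])<30)&(M[...,2]>-60)&(M[...,2]<15)
    print(np.c_[M[m],e['pixels'][m]].round(0)[::12][:40].astype(int).tolist())
    if n=='scene': cv2.imwrite('pics/s3.png',cv2.resize(e['pixels'][120:240,220:380],None,fx=4.8,fy=4.8,interpolation=cv2.INTER_CUBIC)[...,::-1])
"
```

```text
spoke (352, 188) [66.9 -2.7 -4.4] [115 116 111] [ -6.  -5.   5.  -7.  -4.  -3. -10.  -6.  -6.]
spoke2 (373, 194) [38.1 60.5 -4.2] [122 124 119] [ -2.  -9.  -5.  -4.  -4.  -9.  -9.  -4. 134.]
strapL (321, 217) [  -3.3 -103.2  -38.8] [110 107 101] [-35. -39. -34. -41. -39. -40. -38. -38. -38.]
strapR (385, 210) [ -2.1  91.2 -37. ] [108 106 100] [-38. -36. -38. -39. -37. -35. -34. -40. -37.]
boss (356, 214) [ -0.7   2.  -44.8] [126 101  58] [-45. -42. -45. -45. -45. -46. -45. -44. -44.]
spine (347, 185) [ 48.1 -12.6  45.6] [26 42 32] [45. 48. 46. 44. 46. 44. 46. 47. 48.]
tyreT (353, 168) [140.1   1.5 -13.6] [22 20 19] [-12.  -9. -13. -17. -14. -14. -14. -12. -16.]
rimB (352, 238) [-114.2  -10.1  -15.3] [114 115 110] [ -5.  -8.  -8. -10. -15. -16. -12. -13. -15.]
pointer (353, 160) [173.5   0.8 -27.2] [102  25  23] [-29. -32. -28. -28. -27. -25. -26. -29.  42.]
scene tcp px [306.5 193.3]
[[5, 12, -60, 33, 34, 32], [4, -8, -59, 25, 27, 24], [-2, -14, -55, 31, 35, 35], [-10, -13, -46, 31, 51, 40], [10, 1, -41, 54, 55, 52], [5, -12, -44, 36, 33, 36], [-23, 4, -3, 148, 149, 140], [-19, -10, -8, 159, 163, 150], [-16, -19, -9, 155, 160, 148]]
top tcp px [335.9 191.4]
[[29, -29, -43, 24, 24, 22]]
```

View pics/s3.png

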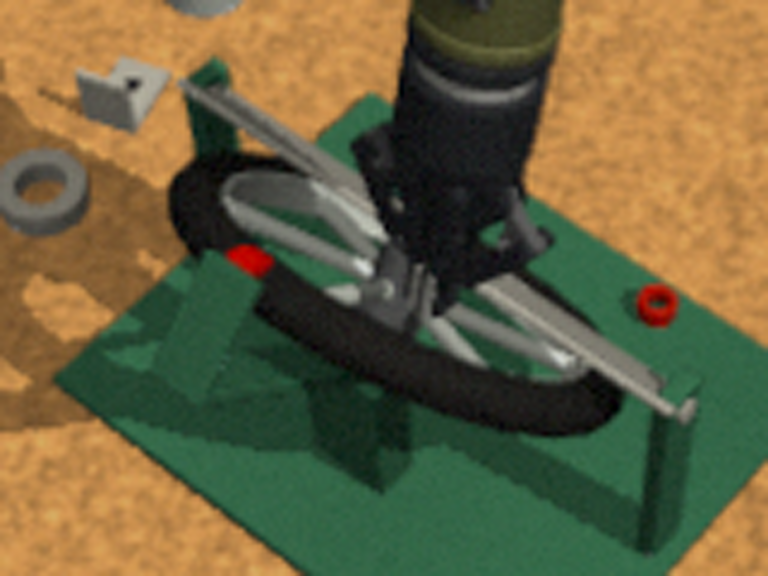

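```bash
python3 -c "
from h import *
e=grab('scene');t=bot.get_state();L=(pts(e)-hub)@RT*1e3
a=cv2.resize(e['pixels'][120:240,220:380],None,fx=4.8,fy=4.8,interpolation=cv2.INTER_CUBIC)[...,::-1].copy()
f=lambda P:tuple(((proj(e,P)-[220,120])*4.8).astype(int).tolist())
for k in range(6):
    th=np.deg2rad(3+60*k); q=lambda r:hub+RT@(np.array([r*np.cos(th),-r*np.sin(th),0])/1e3)
    cv2.line(a,f(q(30)),f(q(112)),(0,0,255),1); cv2.putText(a,str(3+60*k),f(q(112)),0,.5,(0,0,255),1)
R=np.array(t['ee_rot']);p=t['eef_pos']
for y in(-14,14):
  for x in (-11,11):
    cv2.line(a,f(p+R@[x/1e3,y/1e3,0]),f(p+R@[x/1e3,y/1e3,-.05]),(255,255,0),1)
cv2.imwrite('pics/s4.png',a)
"
```

```text
(no output)
```

View pics/s4.png

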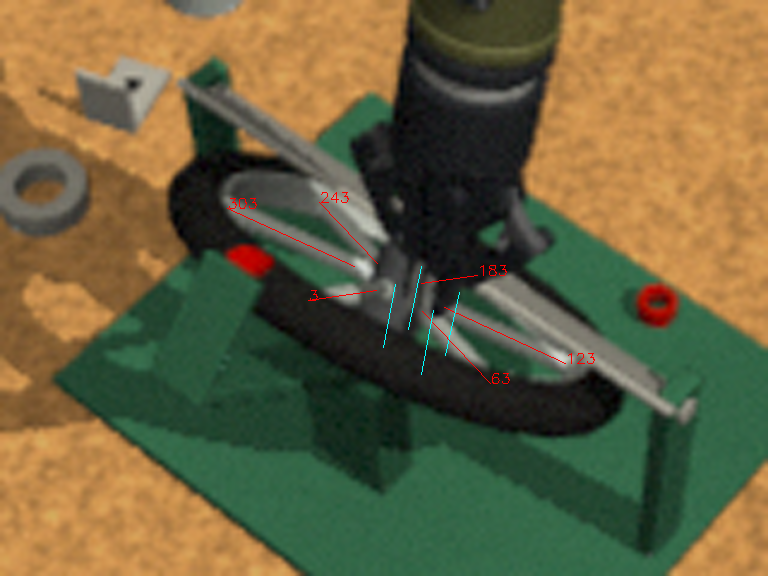

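```bash
python3 -c "
from h import *
e=grab('scene');t=bot.get_state();W=pts(e);L=(W-hub)@RT*1e3
M=(W-t['eef_pos'])@np.array(t['ee_rot'])*1e3
for v in range(168,196,2):
    print(v,[(u,*M[v,u].round(0).astype(int).tolist(),*L[v,u].round(0).astype(int).tolist(),int(e['pixels'][v,u].mean())) for u in range(298,314,3)])
"
```

```text
168 [(298, -121, 126, 67, -88, 74, 6, 181), (301, 12, 24, -84, 104, -27, -57, 26), (304, 4, 20, -82, 96, -31, -59, 19), (307, 14, 4, -99, 113, -46, -68, 13), (310, 16, -6, -107, 119, -57, -75, 26), (313, 13, -13, -110, 117, -63, -79, 23)]
170 [(298, -166, 156, 123, -155, 104, 32, 64), (301, -50, 65, -10, 13, 14, -24, 47), (304, 6, 18, -78, 95, -33, -54, 15), (307, 9, 7, -87, 103, -44, -61, 15), (310, 13, -5, -98, 112, -56, -68, 21), (313, 15, -16, -107, 118, -66, -74, 18)]
172 [(298, -62, 83, 17, -11, 32, -7, 92), (301, -43, 59, -12, 20, 8, -22, 59), (304, -52, 55, -9, 11, 4, -24, 26), (307, 11, 4, -83, 102, -46, -56, 13), (310, 11, -5, -89, 106, -55, -62, 20), (313, 17, -18, -102, 118, -68, -70, 27)]
174 [(298, -40, 66, 0, 16, 15, -11, 51), (301, -39, 55, -9, 22, 4, -17, 58), (304, -42, 47, -12, 21, -3, -22, 68), (307, 10, 3, -76, 99, -47, -51, 48), (310, 11, -6, -83, 102, -56, -56, 15), (313, 12, -16, -91, 107, -66, -62, 23)]
176 [(298, -36, 62, 2, 19, 11, -7, 44), (301, -37, 53, -4, 21, 2, -12, 67), (304, -39, 44, -9, 22, -7, -18, 54), (307, 9, 3, -68, 93, -47, -45, 83), (310, 11,
[... 1458 characters left out ...]
135, -62, -13, 28), (301, 53, -16, -60, 127, -66, -15, 34), (304, 43, -18, -55, 116, -68, -16, 23), (307, -131, 84, 139, -133, 33, 64, 64), (310, -134, 75, 134, -132, 23, 58, 74), (313, -21, -6, -3, 35, -56, -3, 146)]
192 [(298, 59, -12, -54, 130, -62, -7, 32), (301, 56, -19, -57, 128, -69, -11, 30), (304, 51, -24, -58, 124, -75, -14, 26), (307, 44, -29, -57, 118, -79, -17, 27), (310, 34, -32, -52, 107, -82, -18, 45), (313, -17, -9, 0, 37, -60, 1, 101)]
194 [(298, 65, -17, -54, 135, -67, -5, 29), (301, 57, -21, -52, 128, -71, -7, 31), (304, 53, -27, -54, 125, -77, -10, 28), (307, 48, -33, -55, 120, -83, -13, 27), (310, 39, -36, -51, 111, -86, -15, 28), (313, 32, -40, -50, 104, -91, -17, 33)]
```

```bash
python3 -c "
from h import *
d=dict(np.load('scene0.npz'))
p=np.array([.5321,-.1439,.3309]);z=np.array([.646,.111,-.756])
for k in(0,-.02,-.04,-.06): print(k,((proj(d,p+k*z)-[180,60])*2.6).round(0), end=' ')
t=bot.get_state(); e=grab('top');print();
for k in(0,-.04): print(proj(e,t['eef_pos']+k*t['ee_rot'][:,2]).round(1))
"
```

```text
0 [288. 162.] -0.02 [295. 143.] -0.04 [302. 124.] -0.06 [310. 106.] 
[335.9 191.4]
[336.7 191.8]
```

The finger surface ends about 39 mm short of the reported TCP along the tool's z. It shows in both the range data and the hover picture, so I now work with the tip I measured in the images.

```bash
cat >> h.py <<'E'
OFF=np.array([0,0,-.039])
def where():
    st=bot.get_state(); R=np.array(st["ee_rot"]);p=np.array(st["eef_pos"])+R@OFF
    print("t",round(st["time"],2),"tip up,right,in mm",((p-hub)@RT*1e3).round(1),"turn left",Ro.from_matrix(R.T@RW).as_rotvec().round(3),"F",(st["force"]@RT).round(1),"q",np.array(st["q"]).round(0))
    return p,R
def arc(r,inn,*fs):
    p,R=where()
    for f in fs:
        g=hub+RT@(np.array([r*np.cos(np.deg2rad(f)),-r*np.sin(np.deg2rad(f)),inn])/1e3); print(f,(R.T@(g-p)).round(4).tolist())
E
python3 -c "
from h import *
to(66,32,-32);to(66,32,10)"
```

```text
t 9.0 tip up,right,in mm [ 71.  -50.5 -23.8] turn left [ 0.001  0.001 -0.008] F [-0.5 -0.1 -0. ] q [-10.  34.  15. 114. -31.  21. -55.]
shift [-0.0078  0.0826 -0.0046] world [ 0.579 -0.115  0.219]
t 9.0 tip up,right,in mm [ 71.  -50.5 -23.8] turn left [ 0.001  0.001 -0.008] F [-0.5 -0.1 -0. ] q [-10.  34.  15. 114. -31.  21. -55.]
shift [0.0133 0.0824 0.0318] world [ 0.608 -0.111  0.19 ]
```

```bash
python3 -m pendant '[[[-0.004,0.01,-0.006],[0,0,0]],[[-0.006,0.035,-0.006],[0,0,0]],[[-0.008,0.06,-0.005],[0,0,0]],[[-0.008,0.0825,-0.005],[0,0,0]],[[-0.008,0.0825,-0.005],[0,0,0]],[[-0.004,0.0825,0.003],[0,0,0]],[[0.002,0.0825,0.012],[0,0,0]],[[0.008,0.0825,0.022],[0,0,0]],[[0.0135,0.0825,0.032],[0,0,0]],[[0.0135,0.0825,0.032],[0,0,0]],[[0.0135,0.0825,0.032],[0,0,0]]]';  python3 -c "
from h import *
arc(72,10,-20,-10,0,10,20,30,40,50)
"
```

```text
time: 10.38
eef_pos: [0.6183, -0.1106, 0.1516]
ee_rot: [[0.962, 0.097, 0.256], [0.093, -0.995, 0.026], [0.257, -0.002, -0.966]]
force: [0.4, 0.3, -0.5]
width: -0.0001
t 10.38 tip up,right,in mm [65.8 32.2 10.2] turn left [ 0.001  0.002 -0.009] F [-0.1 -0.2  0.6] q [  1.  38.  11. 109. -31.  22. -48.]
-20 [0.0014, -0.0075, -0.0011]
-10 [0.0041, -0.0197, -0.0027]
0 [0.005, -0.0322, -0.0033]
10 [0.0039, -0.0447, -0.0028]
20 [0.001, -0.0568, -0.0011]
30 [-0.0037, -0.0681, 0.0015]
40 [-0.01, -0.0784, 0.0051]
50 [-0.0178, -0.0872, 0.0096]
```

```bash
python3 -m pendant '[[[0.001,-0.003,0],[0,0,0]],[[0.0015,-0.006,-0.001],[0,0,0]],[[0.002,-0.009,-0.0015],[0,0,0]],[[0.0025,-0.012,-0.002],[0,0,0]],[[0.003,-0.015,-0.002],[0,0,0]],[[0.004,-0.018,-0.0025],[0,0,0]],[[0.004,-0.021,-0.003],[0,0,0]],[[0.0045,-0.024,-0.003],[0,0,0]],[[0.005,-0.027,-0.003],[0,0,0]],[[0.005,-0.03,-0.003],[0,0,0]]]';  python3 -c "
from h import *
where();valve()
"
```

```text
time: 11.62
eef_pos: [0.6196, -0.0803, 0.1559]
ee_rot: [[0.962, 0.096, 0.256], [0.093, -0.995, 0.026], [0.257, -0.001, -0.966]]
force: [-0.2, -3.1, -1.7]
width: 0.0001
t 11.62 tip up,right,in mm [72.   2.1 10.3] turn left [ 0.001  0.002 -0.009] F [-1.6  3.1  0.8] q [ -3.  38.  13. 110. -31.  21. -51.]
top 14 cap up,right,in [-103.   102.6  -28. ] right-of-top deg 135.1
   ray [-107.4  102.7  -23. ] 136.3 r 148.6
scene no blue
```

Contact: 3 N, and the wheel is turning (147 → 136). Continuing stroke 1.

```bash
python3 -m pendant '[[[0,-0.003,0],[0,0,0]],[[0,-0.006,0],[0,0,0]],[[-0.0005,-0.009,0],[0,0,0]],[[-0.001,-0.012,0.0005],[0,0,0]],[[-0.0015,-0.015,0.0005],[0,0,0]],[[-0.0025,-0.018,0.001],[0,0,0]],[[-0.0033,-0.021,0.0015],[0,0,0]],[[-0.0042,-0.024,0.002],[0,0,0]],[[-0.0053,-0.027,0.003],[0,0,0]],[[-0.0065,-0.03,0.0035],[0,0,0]],[[-0.008,-0.033,0.0045],[0,0,0]],[[-0.009,-0.036,0.005],[0,0,0]],[[-0.0105,-0.039,0.006],[0,0,0]],[[-0.0125,-0.042,0.007],[0,0,0]],[[-0.0145,-0.045,0.0085],[0,0,0]],[[-0.017,-0.048,0.01],[0,0,0]],[[-0.019,-0.051,0.011],[0,0,0]],[[-0.0215,-0.0535,0.0125],[0,0,0]],[[-0.0225,-0.0545,0.013],[0,0,0]]]';  python3 -c "
from h import *
where();valve()
to(60,-30,-28)
"
```

```text
time: 14.1
eef_pos: [0.5958, -0.0265, 0.1375]
ee_rot: [[0.962, 0.098, 0.255], [0.094, -0.995, 0.028], [0.257, -0.003, -0.966]]
force: [1.9, -3.4, -0.7]
width: 0.0
t 14.1 tip up,right,in mm [ 46.3 -53.8  10.6] turn left [-0.001  0.002 -0.008] F [0.6 3.6 1.6] q [ -8.  38.  11. 115. -33.  15. -53.]
top no blue
scene 16 cap up,right,in [ 10.8 145.7 -24.8] right-of-top deg 85.7
   ray [ 13.8 144.6 -23. ] 84.6 r 145.3
t 14.2 tip up,right,in mm [ 46.2 -53.8  10.6] turn left [-0.001  0.002 -0.008] F [1.  1.4 2.2] q [ -8.  38.  11. 115. -33.  15. -53.]
shift [-0.0073  0.0239 -0.0403] world [ 0.571 -0.053  0.212]
```

```bash
python3 -c "
from h import *
to(66,31,-30);to(66,31,10)"; python3 -m pendant '[[[0.002,0.005,-0.003],[0,0,0]],[[-0.006,0.012,-0.022],[0,0,0]],[[-0.006,0.025,-0.042],[0,0,0]],[[-0.005,0.045,-0.045],[0,0,0]],[[-0.003,0.065,-0.045],[0,0,0]],[[-0.003,0.085,-0.045],[0,0,0]],[[-0.003,0.085,-0.045],[0,0,0]],[[-0.003,0.085,-0.045],[0,0,0]]]';  python3 -c "
from h import *
valve()
to(66,31,10)"
```

```text
t 14.2 tip up,right,in mm [ 46.2 -53.8  10.6] turn left [-0.001  0.002 -0.008] F [1.  1.4 2.2] q [ -8.  38.  11. 115. -33.  15. -53.]
shift [-0.0027  0.0848 -0.0451] world [ 0.58  -0.113  0.218]
t 14.2 tip up,right,in mm [ 46.2 -53.8  10.6] turn left [-0.001  0.002 -0.008] F [1.  1.4 2.2] q [ -8.  38.  11. 115. -33.  15. -53.]
shift [ 0.0174  0.0847 -0.0105] world [ 0.608 -0.11   0.19 ]
time: 15.2
eef_pos: [0.589, -0.1115, 0.1803]
ee_rot: [[0.962, 0.099, 0.255], [0.094, -0.995, 0.029], [0.256, -0.004, -0.967]]
force: [-0.3, 0.5, -0.2]
width: 0.0001
top no blue
scene 15 cap up,right,in [ 11.2 145.5 -25.1] right-of-top deg 85.6
   ray [  3.6 129.  -23. ] 88.4 r 129.0
t 15.3 tip up,right,in mm [ 65.6  29.7 -30.3] turn left [-0.002  0.003 -0.006] F [ 0.5 -0.8  0.9] q [  1.  34.  12. 112. -30.  23. -48.]
shift [0.0206 0.0013 0.0347] world [ 0.608 -0.11   0.19 ]
```

```bash
python3 -m pendant '[[[0.007,0.002,0.012],[0,0,0]],[[0.014,0.002,0.024],[0,0,0]],[[0.0206,0.002,0.035],[0,0,0]],[[0.0206,0.002,0.035],[0,0,0]]]';  python3 -c "
from h import *
arc(72,10,-20,-10,0,10,20,30,40,50)"
```

```text
time: 15.8
eef_pos: [0.6186, -0.1095, 0.1502]
ee_rot: [[0.962, 0.101, 0.253], [0.096, -0.995, 0.03], [0.255, -0.004, -0.967]]
force: [0.1, 0.1, 0.8]
width: 0.0
t 15.8 tip up,right,in mm [65.2 31.2 11.5] turn left [-0.003  0.004 -0.005] F [ 0.6 -0.1 -0.5] q [  1.  39.  11. 109. -31.  22. -48.]
-20 [0.0013, -0.0066, -0.0025]
-10 [0.0041, -0.0187, -0.0041]
0 [0.005, -0.0313, -0.0047]
10 [0.004, -0.0438, -0.0041]
20 [0.0011, -0.0559, -0.0024]
30 [-0.0036, -0.0672, 0.0003]
40 [-0.0098, -0.0774, 0.004]
50 [-0.0176, -0.0863, 0.0085]
```

```bash
python3 -m pendant '[[[0.001,-0.004,-0.002],[0,0,0]],[[0.002,-0.008,-0.0025],[0,0,0]],[[0.0025,-0.012,-0.003],[0,0,0]],[[0.0035,-0.016,-0.004],[0,0,0]],[[0.0043,-0.02,-0.004],[0,0,0]],[[0.0047,-0.024,-0.0045],[0,0,0]],[[0.005,-0.0275,-0.0047],[0,0,0]],[[0.005,-0.031,-0.0047],[0,0,0]],[[0.005,-0.0345,-0.0045],[0,0,0]],[[0.0046,-0.038,-0.0045],[0,0,0]],[[0.0043,-0.0415,-0.0042],[0,0,0]],[[0.0037,-0.045,-0.004],[0,0,0]],[[0.003,-0.0485,-0.0035],[0,0,0]],[[0.002,-0.052,-0.003],[0,0,0]],[[0.0011,-0.056,-0.0024],[0,0,0]],[[0.0011,-0.056,-0.0024],[0,0,0]]]';  python3 -c "
from h import *
valve();arc(72,10,20,30,40,45,50)"
```

```text
time: 17.8
eef_pos: [0.6131, -0.0524, 0.1529]
ee_rot: [[0.962, 0.102, 0.253], [0.097, -0.995, 0.031], [0.254, -0.006, -0.967]]
force: [-0.3, -0.7, 0.1]
width: 0.0002
top 24 cap up,right,in [ 87.6 116.6 -24.1] right-of-top deg 53.1
   ray [ 86.3 116.8 -23. ] 53.5 r 145.3
scene 24 cap up,right,in [ 87.4 117.2 -24.5] right-of-top deg 53.3
   ray [ 85.8 117.4 -23. ] 53.8 r 145.4
t 17.9 tip up,right,in mm [ 67.6 -25.7  10. ] turn left [-0.004  0.004 -0.005] F [-0.1  0.5  1.2] q [ -6.  38.  13. 111. -32.  20. -52.]
20 [0.0001, 0.0011, -0.0001]
30 [-0.0046, -0.0102, 0.0027]
40 [-0.0109, -0.0205, 0.0063]
45 [-0.0145, -0.0251, 0.0085]
50 [-0.0186, -0.0293, 0.0108]
```

```bash
python3 -m pendant '[[[-0.001,-0.003,0.0005],[0,0,0]],[[-0.0023,-0.006,0.001],[0,0,0]],[[-0.004,-0.009,0.002],[0,0,0]],[[-0.0055,-0.012,0.003],[0,0,0]],[[-0.007,-0.015,0.004],[0,0,0]],[[-0.009,-0.018,0.005],[0,0,0]],[[-0.0108,-0.0205,0.006],[0,0,0]],[[-0.0127,-0.023,0.0074],[0,0,0]],[[-0.0145,-0.025,0.0085],[0,0,0]],[[-0.0165,-0.027,0.0095],[0,0,0]],[[-0.0186,-0.029,0.0108],[0,0,0]],[[-0.0186,-0.029,0.0108],[0,0,0]]]';  python3 -c "
from h import *
valve();to(45,-40,-40)"
```

```text
time: 19.4
eef_pos: [0.5947, -0.0246, 0.1377]
ee_rot: [[0.962, 0.102, 0.252], [0.097, -0.995, 0.032], [0.254, -0.006, -0.967]]
force: [0.9, -1.2, -0.5]
width: -0.0002
top 28 cap up,right,in [130.8  63.7 -23.1] right-of-top deg 26.0
   ray [130.8  64.  -23. ] 26.1 r 145.7
scene 39 cap up,right,in [131.7  65.1 -23.3] right-of-top deg 26.3
   ray [128.3  68.  -23. ] 27.9 r 145.2
t 19.5 tip up,right,in mm [ 46.  -55.6   9.9] turn left [-0.006  0.005 -0.004] F [0.5 0.6 1.5] q [ -8.  38.  11. 115. -33.  15. -53.]
shift [-0.0259  0.0154 -0.0427] world [ 0.551 -0.045  0.21 ]
```

```bash
python3 -c "
from h import *
to(43,70,-40)"; python3 -m pendant '[[[0,0.005,-0.005],[0,0,0]],[[0,0.01,-0.03],[0,0,0]],[[0,0.015,-0.058],[0,0,0]],[[0,0.02,-0.06],[0,0,0]],[[-0.005,0.04,-0.06],[0,0,0]]]';  python3 -c "
from h import *
to(60,10,-42);to(43,70,-40)"
```

```text
t 19.5 tip up,right,in mm [ 46.  -55.6   9.9] turn left [-0.006  0.005 -0.004] F [0.5 0.6 1.5] q [ -8.  38.  11. 115. -33.  15. -53.]
shift [-0.0272  0.1255 -0.0423] world [ 0.561 -0.155  0.209]
time: 20.12
eef_pos: [0.5787, -0.0651, 0.1941]
ee_rot: [[0.962, 0.106, 0.251], [0.101, -0.994, 0.035], [0.253, -0.008, -0.967]]
force: [-0.2, 0.2, 0.1]
width: -0.0003
t 20.12 tip up,right,in mm [ 71.6 -17.  -44.2] turn left [-0.008  0.006 -0.001] F [-0.  -0.2 -0.2] q [ -6.  32.  15. 114. -30.  23. -51.]
shift [-0.0088  0.027   0.0075] world [ 0.565 -0.094  0.222]
t 20.12 tip up,right,in mm [ 71.6 -17.  -44.2] turn left [-0.008  0.006 -0.001] F [-0.  -0.2 -0.2] q [ -6.  32.  15. 114. -30.  23. -51.]
shift [-0.0224  0.0871  0.0174] world [ 0.561 -0.155  0.209]
```

```bash
python3 -m pendant '[[[-0.008,0.025,0.004],[0,0,0]],[[-0.013,0.05,0.008],[0,0,0]],[[-0.018,0.075,0.012],[0,0,0]],[[-0.0224,0.087,0.0174],[0,0,0]],[[-0.0224,0.087,0.0174],[-0.008,0.006,0]],[[-0.0224,0.087,0.0174],[-0.008,0.006,0]]]';  python3 -c "
from h import *
to(15,70,9)
d=grab('scene');cv2.imwrite('pics/s5.png',cv2.resize(d['pixels'][90:240,200:400],None,fx=4,fy=4,interpolation=cv2.INTER_CUBIC)[...,::-1])"
```

```text
time: 20.88
eef_pos: [0.5705, -0.1513, 0.1706]
ee_rot: [[0.961, 0.106, 0.257], [0.102, -0.994, 0.029], [0.258, -0.002, -0.966]]
force: [0.4, 0.5, 0.2]
width: 0.0003
t 20.88 tip up,right,in mm [ 42.5  67.7 -39.9] turn left [-0.002  0.     0.   ] F [ 0.5 -0.5  0.2] q [  8.  34.   9. 114. -31.  21. -41.]
shift [0.0006 0.0024 0.0561] world [ 0.576 -0.153  0.154]
```

View pics/s5.png

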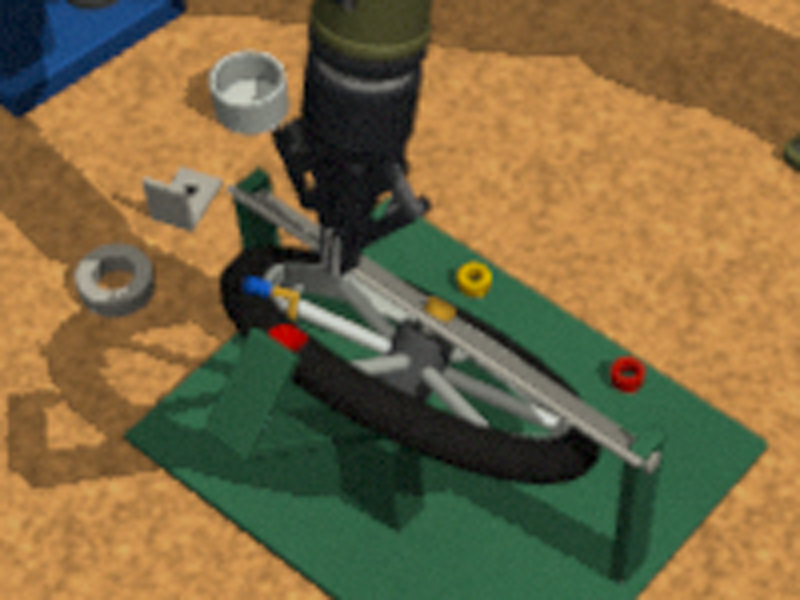

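The picture shows the tips at (335,260), just uphill of the strap, with the blue cap at (257,285) and the pointer at (288,335). Inserting along the finger axis.

```bash
python3 -m pendant '[[[0,0.002,0.01],[0,0,0]],[[0,0.0024,0.02],[0,0,0]],[[0,0.0024,0.03],[0,0,0]],[[0.0003,0.0024,0.038],[0,0,0]],[[0.0005,0.0024,0.047],[0,0,0]],[[0.0006,0.0024,0.056],[0,0,0]],[[0.0006,0.0024,0.056],[0,0,0]],[[0.0006,0.0024,0.056],[0,0,0]]]';  python3 -c "
from h import *
arc(72,9,-74,-70,-65,-60,-55,-50,-46,-42);valve()"
```

```text
time: 21.92
eef_pos: [0.5861, -0.1521, 0.117]
ee_rot: [[0.96, 0.106, 0.257], [0.102, -0.994, 0.029], [0.259, -0.001, -0.966]]
force: [-0.1, -1.1, 0.3]
width: 0.0004
t 21.93 tip up,right,in mm [15.5 70.2  8.9] turn left [-0.002 -0.     0.001] F [ 0.1  1.  -0.3] q [ 11.  40.   4. 114. -33.  15. -39.]
-74 [0.0038, -0.001, -0.002]
-70 [0.008, -0.0025, -0.0044]
-65 [0.013, -0.0049, -0.0073]
-60 [0.0178, -0.0078, -0.0101]
-55 [0.0224, -0.0112, -0.0127]
-50 [0.0267, -0.015, -0.0152]
-46 [0.03, -0.0184, -0.0171]
-42 [0.033, -0.022, -0.0188]
top 27 cap up,right,in [131.5  63.3 -24.7] right-of-top deg 25.7
   ray [131.1  63.8 -23. ] 26.0 r 145.8
scene 42 cap up,right,in [131.3  64.2 -23. ] right-of-top deg 26.1
   ray [123.5  57.9 -23. ] 25.1 r 136.4
```

```bash
python3 -m pendant '[[[0.002,-0.0005,-0.001],[0,0,0]],[[0.004,-0.001,-0.002],[0,0,0]],[[0.006,-0.0017,-0.003],[0,0,0]],[[0.008,-0.0025,-0.0044],[0,0,0]],[[0.0105,-0.0036,-0.0058],[0,0,0]],[[0.013,-0.0049,-0.0073],[0,0,0]],[[0.0155,-0.0063,-0.0087],[0,0,0]],[[0.0178,-0.0078,-0.0101],[0,0,0]],[[0.02,-0.0095,-0.0114],[0,0,0]],[[0.0224,-0.0112,-0.0127],[0,0,0]],[[0.0224,-0.0112,-0.0127],[0,0,0]]]';  python3 -c "
from h import *
arc(72,9,-55,-52,-49,-46,-43,-40,-37);valve()"
```

```text
time: 23.4
eef_pos: [0.6042, -0.1388, 0.1359]
ee_rot: [[0.96, 0.107, 0.259], [0.103, -0.994, 0.029], [0.261, -0.001, -0.965]]
force: [-1.3, -0.7, -0.4]
width: -0.0002
t 23.4 tip up,right,in mm [42.5 58.8  9.2] turn left [-0.001 -0.002  0.001] F [-1.2  0.6 -0.7] q [  6.  39.   8. 111. -33.  19. -42.]
-55 [-0.0012, 0.0002, 0.0004]
-52 [0.0015, -0.002, -0.0011]
-49 [0.004, -0.0044, -0.0026]
-46 [0.0064, -0.007, -0.0039]
-43 [0.0087, -0.0097, -0.0053]
-40 [0.0109, -0.0125, -0.0065]
-37 [0.0129, -0.0154, -0.0077]
top 32 cap up,right,in [145.    8.7 -23.7] right-of-top deg 3.4
   ray [146.1   9.6 -23. ] 3.8 r 146.4
scene 22 cap up,right,in [146.5   9.4 -26.4] right-of-top deg 3.7
   ray [126.   30.1 -23. ] 13.5 r 129.5
```

```bash
cat >> h.py <<'E'
def comp():
    for n in("top","scene"):
        d=grab(n);L=(pts(d)-hub)@RT*1e3;H=hsv(d)
        red=((H[...,0]<6)|(H[...,0]>174))&(H[...,1]>150)&(L[...,0]>150)&(abs(L[...,1])<30)
        bl=(H[...,0]>100)&(H[...,0]<130)&(H[...,1]>100)&(L[...,0]>115)&(abs(L[...,1])<70)&(abs(L[...,2]+23)<15)
        r=L[red];b=L[bl]; dep=b[:,0]
        print(n,"red",red.sum(),np.median(r,0).round(1),"right mid",((np.percentile(r[:,1],3)+np.percentile(r[:,1],97))/2).round(1),"blue",bl.sum(),np.median(b,0).round(1),"mid",((np.percentile(b[:,1],3)+np.percentile(b[:,1],97))/2).round(1))
E
python3 -m pendant '[[[0.0012,-0.001,-0.0008],[0,0,0]],[[0.0022,-0.0026,-0.0015],[0,0,0]],[[0.0022,-0.0026,-0.0015],[0,0,0]]]'; python3 -c "
from h import *
comp();where();valve()"
```

```text
time: 23.88
eef_pos: [0.6058, -0.1361, 0.138]
ee_rot: [[0.96, 0.107, 0.26], [0.103, -0.994, 0.029], [0.261, -0.001, -0.965]]
force: [-1.5, -0.4, -0.9]
width: 0.0001
top red 39 [182.6  -2.2 -28.6] right mid -2.8 blue 33 [145.7   2.9 -23.8] mid 3.2
scene red 39 [188.7  -2.5 -27.2] right mid -0.1 blue 21 [150.1   0.3 -25.2] mid 2.5
t 23.98 tip up,right,in mm [45.4 56.2  9.1] turn left [-0.001 -0.003  0.001] F [-0.8  0.9 -0.3] q [  6.  39.   8. 111. -32.  19. -42.]
top 31 cap up,right,in [147.    2.9 -25.6] right-of-top deg 1.1
   ray [146.6   3.1 -23. ] 1.2 r 146.7
scene 22 cap up,right,in [150.    0.6 -25.1] right-of-top deg 0.2
   ray [139.1  11.4 -23. ] 4.7 r 139.6
```

```bash
python3 -c "
from h import *
d=dict(np.load('top0.npz'));L=(pts(d)-hub)@RT*1e3;H=hsv(d);K=d['camera_matrix'];E=d['extrinsics']
def ray(m,inn):
    v,u=np.nonzero(m);r=np.stack([(u-K[0,2])/K[0,0],-(v-K[1,2])/K[1,1],-np.ones(len(u))],-1)@E[:3,:3];o=-E[:3,3]@E[:3,:3]
    t=(inn/1e3-(o-hub)@RT[:,2])/(r@RT[:,2]);return (o+t[:,None]*r-hub)@RT*1e3
boss=(H[...,0]>8)&(H[...,0]<28)&(H[...,1]>95)&(np.hypot(L[...,0],L[...,1])<25)&(L[...,2]<-36)
q=ray(boss,-45);print('boss',boss.sum(),q.mean(0).round(1),q.min(0).round(1),q.max(0).round(1))
red=((H[...,0]<6)|(H[...,0]>174))&(H[...,1]>150)&(L[...,0]>150)&(abs(L[...,1])<30)
q=ray(red,-25)
for a in range(150,200,5):
    s=q[(q[:,0]>=a)&(q[:,0]<a+5)]
    if len(s): print(a,len(s),s[:,1].min().round(1),s[:,1].max().round(1),s[:,1].mean().round(1))
# strap ends
st=(abs(L[...,2]+38)<5)&(abs(L[...,0])<19)&(H[...,1]<60)&(abs(L[...,1])<210); q=ray(st,-38)
print('strap right ext',q[:,1].min(),q[:,1].max(),'slope deg',np.rad2deg(np.polyfit(q[:,1],q[:,0],1)[0]))
# pale rim inner circle / tyre centre: dark tyre outer extents
ty=(d['pixels'].max(-1)<45)&(abs(L[...,2])<22)&(np.hypot(L[...,0],L[...,1])>115)&(np.hypot(L[...,0],L[...,1])<160)
q=ray(ty,-8);print('tyre ext',q.min(0).round(1),q.max(0).round(1))
"
```

```text
boss 39 [  2.   -0.9 -45. ] [ -8.2 -10.1 -45. ] [ 14.4   8.2 -45. ]
160 1 -2.1 -2.1 -2.1
165 6 -4.8 0.9 -2.0
170 4 -4.6 3.9 -0.4
175 10 -7.3 4.1 -1.6
180 7 -7.1 4.2 -0.2
185 10 -9.8 4.3 -3.8
190 4 -4.0 4.4 0.2
strap right ext -189.46308637690038 188.3666029463261 slope deg 0.13092307497422837
tyre ext [-145.2 -146.    -8. ] [154.9 146.2  -8. ]
```

```bash
python3 -m pendant '[[[0.0008,-0.0008,-0.0005],[0,0,0]],[[0.0015,-0.0017,-0.0009],[0,0,0]],[[0.0015,-0.0017,-0.0009],[0,0,0]]]'; python3 -c "
from h import *
comp();where()"
```

```text
time: 24.45
eef_pos: [0.6067, -0.1341, 0.1392]
ee_rot: [[0.96, 0.107, 0.26], [0.103, -0.994, 0.029], [0.261, -0.001, -0.965]]
force: [-0.4, -0.9, -1.3]
width: -0.0002
top red 42 [183.6  -2.2 -28.8] right mid -2.6 blue 29 [148.7  -3.3 -25.4] mid -2.0
scene red 40 [188.9  -1.9 -27.8] right mid -0.9 blue 25 [152.7  -3.7 -24.3] mid -0.4
t 24.55 tip up,right,in mm [47.1 54.5  9.1] turn left [-0.001 -0.003  0.001] F [-1.6  0.8 -0.9] q [  6.  39.   9. 110. -32.  19. -43.]
```

The cap now lines up with the pointer (right −2..−3 against −2.2 mm). Backing off the spoke and withdrawing along the fingers.

```bash
python3 -m pendant '[[[-0.002,0.002,0.001],[0,0,0]],[[-0.004,0.004,0.002],[0,0,0]],[[-0.004,0.004,-0.01],[0,0,0]],[[-0.004,0.004,-0.03],[0,0,0]],[[-0.004,0.004,-0.055],[0,0,0]],[[-0.004,0.004,-0.09],[0,0,0]],[[-0.01,0.03,-0.12],[0,0,0]],[[-0.06,0.08,-0.12],[0,0,0]],[[-0.11,0.13,-0.12],[0,0,0]],[[-0.11,0.18,-0.12],[0,0,0]],[[-0.11,0.2,-0.12],[0,0,0]],[[-0.11,0.2,-0.12],[0,0,0]],[[-0.11,0.2,-0.12],[0,0,0]]]'; python3 -c "
from h import *
comp();where();valve()
d=grab('top');cv2.imwrite('pics/top6.png',cv2.resize(d['pixels'][140:280,285:425],None,fx=4.2,fy=4.2,interpolation=cv2.INTER_CUBIC)[...,::-1])"
```

```text
time: 26.18
eef_pos: [0.4918, -0.3459, 0.2264]
ee_rot: [[0.959, 0.109, 0.26], [0.104, -0.994, 0.031], [0.262, -0.002, -0.965]]
force: [0.1, 1.1, -0.3]
width: 0.0003
top red 40 [183.2  -2.1 -28.6] right mid -2.7 blue 29 [148.4  -3.1 -24.8] mid -1.4
scene red 40 [189.1  -2.8 -27.4] right mid -0.7 blue 25 [151.8  -3.7 -24. ] mid 0.5
t 26.27 tip up,right,in mm [  12.2  252.8 -149.1] turn left [-0.003 -0.003  0.004] F [ 0.3 -0.1 -0.8] q [ 30.  32.  11. 105. -29.  36. -22.]
top 28 cap up,right,in [147.4  -2.8 -25.5] right-of-top deg -1.1
   ray [146.9  -2.4 -23. ] -0.9 r 146.9
scene 27 cap up,right,in [152.3  -3.1 -24.1] right-of-top deg -1.2
   ray [145.5  -7.3 -23. ] -2.9 r 145.7
```

View pics/top6.png

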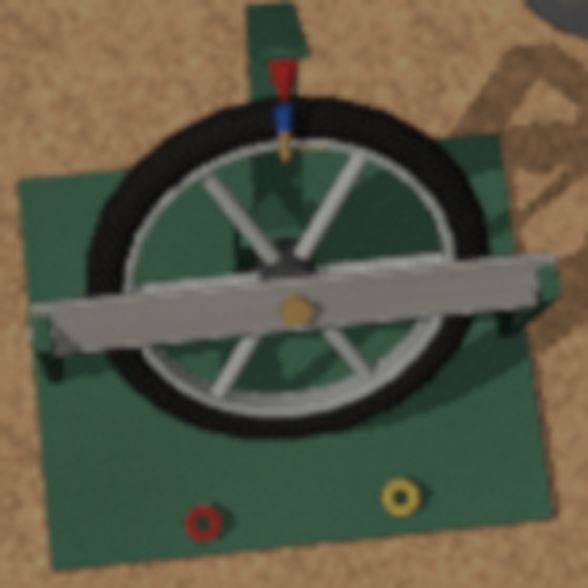

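The top view shows the blue cap at (284,118) right under the red pointer tip at (284,98). The rings have not moved and the hand is clear. Handing in.

```bash
python3 -c "
from rig import bot
print(bot.get_state()['dq'].round(2)); print(bot.job_done())"
```

```text
[ 0.38  0.17  0.16 -0.18  0.03  0.03  0.09]
the job is handed in; nothing more can be done
None
```

I turned the wheel about 147° with three slow spoke pushes, until the blue valve cap stood under the red pointer. I then withdrew the hand and handed the job in at about 26 s.

**Last checks**
- **Alignment:** the cap lies about 0.5 mm from the pointer's line in the top view, which is within about 0.5°. The scene camera agrees to about 1 mm, except for its ray estimate. That one differs by about 2°, and I gave it less weight because it was also unreliable on earlier readings.
- **At rest:** the reading did not change beyond noise after the hand withdrew. The hand ended about 25 cm to the side.
- **Forces:** the wrist readings at the end of each push were no more than about 4 N.
- **Loose parts:** the two rings on the ledge are where they were. I did not measure the other loose parts again; the hand passed well above them.

**What went wrong on the way**
- **First sweep:** it passed in front of the spokes and turned nothing. The camera range data showed the fingertips ending about 39 mm short of the reported TCP, so I used the tip I measured in the images from then on.
- **Hand angle:** a hand pose square to the wheel hit a joint limit, so I worked with the hand tilted about 30° from the wheel's normal.

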